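# Sort the parts of a stripped arcade stick into their bins

### The job

The arcade stick has been stripped for cleaning: sort its five loose parts on the mat into the bins that already hold their kind - the orange ball top and the yellow bat top with the joystick tops, the red and the white push button with the buttons, the microswitch with the switches. Set each one down (do not drop it) on the free floor of its bin, the same way up as it stands now and not on top of anything, and leave the loose cartridge and the screwdriver where they lie.

Things in the scene. Friction and masses are not known exactly. Their poses are not given: they have to be found in the camera images.
- ball_top_c (a point): orange ball top of an arcade joystick: a ball of 35 diameter cut off to a flat foot of 18 diameter, 32.5 tall, standing on the foot; the point is on its axis, 16 above the foot; z is its upright axis; about 28 g. Can be taken from any side, widest 15 above the foot (mm)
- bat_top_c (a point): yellow bat top of an arcade joystick: a pear-shaped grip 44 tall, standing on its narrow flat foot of 22 diameter, widest (32 diameter) 30 above the foot, head rounded; the point is on its axis, 22 above the foot; z is its upright axis; about 30 g. Tips over more easily than the others (mm)
- red_button_c (a point): red screw-in arcade push button with its round nut run on: 34 tall, nut (the foot, 7 high) and bezel (26 to 30 above the foot) both of 33 diameter, barrel between them of 27, plunger of 24 on top; stands on the nut, plunger up; the point is on its axis, 17 above the foot; z is its upright axis; about 22 g (mm)
- white_button_c (a point): white screw-in arcade push button, the same in shape and size as the red one: 34 tall, 33 diameter, standing on its nut, plunger up; the point is on its axis, 17 above the foot; z is its upright axis; about 22 g (mm)
- microswitch_c (a point): black microswitch lying flat on its side: body 28 long (its x), 16 wide (its y), 10.3 thick (its z, up); a thin steel lever with a red plunger along its +y side and three brass tabs along its -y side, so pinch it by its two ends, 28 apart along x; the point is at the body's centre, 5 above its underside; about 12 g (mm)
- bin_tops_bay (a point): blue stacking bin, fixed, 166 long (x) x 118 wide (y), walls and floor 3; back and sides 55 high, sides sloping to the 28 high front wall (-x, towards the robot). Holds a green ball top and a white bat top in a row along its back, fixed, up to 44 above its floor. Point: on the bin's floor (3 above the desk), middle of the free floor, which spans x -60 to +62, y -56 to +56. z up (mm)
- bin_buttons_bay (a point): green stacking bin, fixed, 166 long (x) x 118 wide (y), walls and floor 3; back and sides 55 high, sides sloping to the 28 high front wall (-x, towards the robot). Holds a blue and a yellow push button in a row along its back, fixed, up to 34 above its floor. Point: on the bin's floor (3 above the desk), middle of the free floor, which spans x -60 to +62, y -56 to +56. z up (mm)
- bin_switches_bay (a point): red stacking bin, fixed, 166 long (x) x 118 wide (y), walls and floor 3; back and sides 55 high, sides sloping to the 28 high front wall (-x, towards the robot). Holds three black microswitches in a row along its back, fixed, up to 11 above its floor. Point: on the bin's floor (3 above the desk), middle of the free floor, which spans x -60 to +68, y -56 to +56. z up (mm)
- cartridge: a bystander, not to be shifted: loose blue game cartridge with a white and yellow label, lying flat, 108 (x) x 67 (y) x 17 high; the origin is the middle of its underside; about 90 g (mm)
- screwdriver: a bystander, not to be shifted: loose screwdriver with a red handle, lying between the bins along x, 200 long, handle 26 thick; the origin is at the desk below its middle; about 90 g (mm)
Mind the look-alikes: they are no part of the job. Of the things like the part that bears white_button_c, leave any that is blue; of the rest the smaller one is meant. What is meant by the part that bears red_button_c is not turquoise, and is the smaller of those in its own colour.

How it is judged:
By the outcome, as a careful person would: the job done as asked, in the order asked, and still so for the second after the job is handed in, with the robot touching nothing.
It also fails if it takes over 131 s, if anything falls off the work surface, if the arm or the gripper's body presses on something with over 40 N, if the wrist force passes 120 N, or if a joint passes its speed limit or range.

### The arm

A 7-joint arm with a two-finger parallel gripper is mounted at the origin on the work surface. World frame = base frame: x ahead of the robot, y to its left, z up, the work surface at z = 0. Lengths are in m, angles in rad, forces in N, time in s.
With the tool pointing down it reaches from about 0.35 to 0.9 m from the base axis. Payload 7.2 kg.
Tool frame: the origin (TCP) lies at the very end of the fingers, on their centre line; the grasp point (between the pads) lies r.grip_depth behind it (r.grip_depth is the distance from the TCP to the grasp point, in m); z points along the fingers, y is the line along which they close (so a half turn about z gives the same grasp; the last joint's range is limited). The gripper opens to 88 mm and grips with 3 to 60 N. Pads are 20 mm wide; open, the fingers measure 115 mm over their backs; the gripper's body (75 mm by 178 mm) begins 61 mm behind the grasp point.
Start: joints at [-1.289, 0.411, -0.013, 1.596, 0.006, 1.134, -0.082], TCP at [0.214, 0.587, 0.223] pointing down, gripper open.
Joint ranges: [-2.95, 2.95], [-0.29, 1.99], [-1.47, 1.44], [0.14, 2.54], [-1.03, 4.17], [0.13, 1.85], [-2.86, 2.86]. Speed limits (rad/s): [2.39, 2.39, 3.01, 3.01, 3.14, 3.14, 3.14].

### API

Orientations are given as a rotation vector (axis times angle).
In Python, from station import r, read_state, camera, camera_info, order gives the robot as it stands. The module is installed in compiled form; this text tells all that it offers. Calls block until the motion is done:
- r.move_to(position, orientation): joint-space move of the TCP to a pose.
- r.line_to(position, rot=None, max_speed=0.15): straight line of the TCP; rot=None keeps the orientation; max_speed is the mean speed in m/s.
- r.movej(angles): joint-space move.
- r.set_gripper(opening, force=None): opening from 0.0 (shut) to 1.0 (fully open); force is the grip in N (None keeps the last); returns when the fingers have stopped.
- r.wait(seconds).
- r.inverse_kinematics(position, orientation): joint angles nearest the present ones, or None.
- read_state(): the state.
- camera(name): name is "side" or "top"; returns (picture, depth): 480x640x3 uint8, red, green, blue; 480x640 float32, m along the optical axis (not along the pixel's ray), 0 where there is no reading.
- camera_info(name): a dict with "mtx" (3x3 intrinsics, pixels), "k1" (the pictures are not rectified: a ray, as slopes to the right and down, at radius r is drawn at 1 + k1 r^2 times it, then the intrinsics apply), "world_to_cam" (4x4, takes a point from world to camera coordinates). Camera axes: x right, y down, z forward; pixel columns grow to the right and rows downward; lengths in m; the calibration is good to about 2 mm. A picture is of the moment at which its call begins. camera_info takes no time and is no camera call.
A pose or a line that the arm cannot do raises r.PlanningError and nothing moves.
- order.sign_off(): hands the job in; it is judged then, once.
The state is a dict: "t": time; "qpos": joint angles; "joint_vel": joint speeds; "joint_torque": joint torques, N m; "position": TCP position; "tcp_rot": TCP orientation; "contact_force": force on the tool from outside, world axes, zero at the start; "torque": the same for the moment, N m; "opening": opening from 0.0 (shut) to 1.0 (fully open); "grasp_force": force on a finger pad.
Only numpy, scipy, OpenCV 4.12 (cv2) and the standard library are available. Lean on these libraries where they do the work, as an engineer would, in place of code of your own. Each camera call takes 0.05 s, during which the arm holds its last target. There are 200 camera calls.

## Working session

There is one attempt and no reset: what is moved stays moved. The work goes in short steps, each a Python script; the robot and the scene stay as the last script left them, time stands still between calls to the robot, and variables do not carry over. Pictures are saved under pics/ and viewed, at most 14 in all, crops included, and the job is handed in when it is done.

```bash
mkdir -p pics; python3 - <<'E'
from station import r, read_state, camera, camera_info
import cv2,numpy as np
for n in("top","side"):
    p,d=camera(n); cv2.imwrite(f"pics/{n}0.png",p[:,:,::-1]); np.savez(f"{n}0.npz",p=p,d=d)
    i=camera_info(n); print(n,i["mtx"],i["k1"],np.round(i["world_to_cam"],3), (d==0).mean())
s=read_state();print(s["t"],s["tcp_rot"],r.grip_depth,s["opening"])
E
```

```text
top [[564.43463695   0.         312.28417832]
 [  0.         564.43463695 240.9566837 ]
 [  0.           0.           1.        ]] 0.01616875015429577 [[ 0.02  -0.999 -0.025  0.   ]
 [-0.998 -0.018 -0.054  0.47 ]
 [ 0.053  0.026 -0.998  1.258]
 [ 0.     0.     0.     1.   ]] 0.003798828125
side [[487.03123879   0.         313.77679873]
 [  0.         487.03123879 237.15298449]
 [  0.           0.           1.        ]] -0.030251609644805836 [[ 0.979 -0.204  0.    -0.48 ]
 [-0.155 -0.746 -0.647  0.105]
 [ 0.132  0.634 -0.762  0.92 ]
 [ 0.     0.     0.     1.   ]] 0.004208984375
0.1 [-5.46559173e-01 -3.09353937e+00  2.25997931e-03] 0.0187 1.0002771320266324
```

View pics/top0.png

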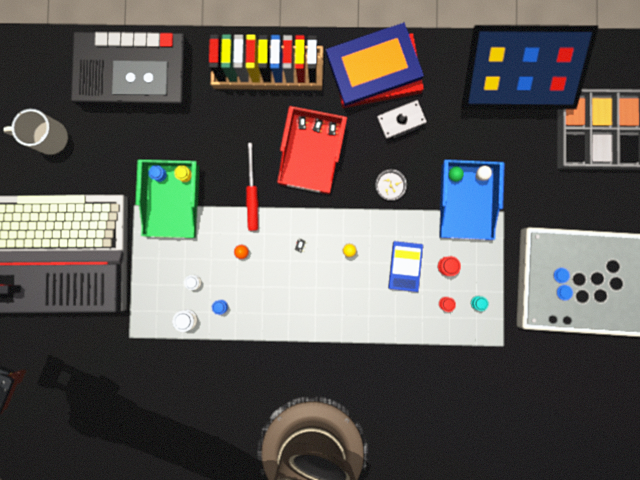

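View pics/side0.png

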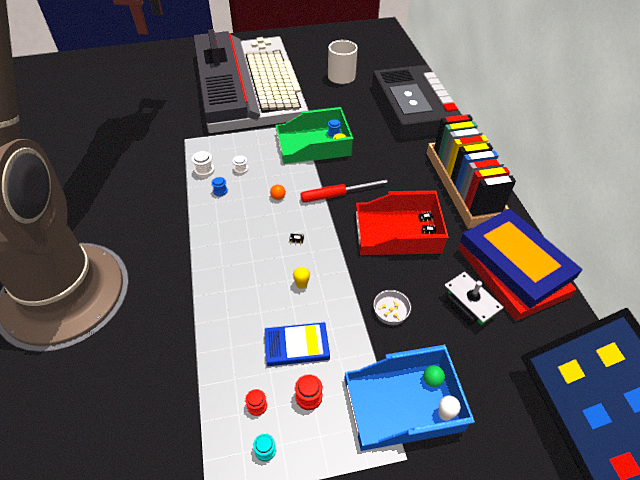

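The candidates in the top view:
- **White buttons:** (192,283) is small and (185,321) is large. I mean the smaller one, (192,283), since the blue one at (220,307) is ruled out.
- **Red buttons:** (447,304) is small and (450,266) is large. I mean the smaller one, (447,304), since the turquoise one at (480,303) is ruled out.
- **Other parts:** the ball top is at (241,252), the bat top at (349,250) and the microswitch at (300,245).
- **Bins:** green at (168,208), red at (312,160) and blue at (470,208).

Next I'll measure these and make one enlarged crop to confirm.

```bash
cat > meas.py <<'E'
import cv2,numpy as np
from station import camera_info
def rays(n,uv):
    i=camera_info(n); D=np.array([i["k1"],0,0,0,0.])
    q=cv2.undistortPoints(np.float64(uv).reshape(-1,1,2),i["mtx"],D).reshape(-1,2)
    return np.c_[q,np.ones(len(q))],np.linalg.inv(i["world_to_cam"])
def cloud(n,uv,d):      # pixels with depth -> world points
    q,T=rays(n,uv); return (q*d[:,None])@T[:3,:3].T+T[:3,3]
def plane(n,uv,z):      # pixels -> world at height z
    q,T=rays(n,uv); w=q@T[:3,:3].T; return T[:3,3]+w*((z-T[2,3])/w[:,2])[:,None]
def pixels(n,P):
    i=camera_info(n); W=i["world_to_cam"]
    return cv2.projectPoints(np.float64(P).reshape(-1,1,3),cv2.Rodrigues(W[:3,:3])[0],W[:3,3],i["mtx"],np.array([i["k1"],0,0,0,0.]))[0].reshape(-1,2)
E
python3 - <<'E'
import cv2,numpy as np
from meas import *
S={n:np.load(f"{n}0.npz") for n in("top","side")}
def win(n,c,h,col):
    p,d=S[n]["p"],S[n]["d"]; hsv=cv2.cvtColor(p,cv2.COLOR_RGB2HSV)
    m=np.zeros(d.shape,np.uint8); x,y=c; sl=np.s_[y-h:y+h+1,x-h:x+h+1]
    H,Sa,V=cv2.split(hsv)
    ok={"orange":(H>4)&(H<22)&(Sa>140)&(V>70),"yellow":(H>18)&(H<36)&(Sa>120)&(V>70),"red":((H<6)|(H>172))&(Sa>140)&(V>60),"any":V>=0}[col]
    m[sl]=ok[sl]; v,u=np.nonzero(m); return np.c_[u,v],d[v,u]
O={"ball":((241,252),(278,192),"orange",.0325),"bat":((349,250),(301,277),"yellow",.044),"red":((447,304),(256,402),"red",.034),
 "redBIG":((450,266),(309,392),"red",.034),"white":((192,283),(240,163),"any",.034),"whiteBIG":((185,321),(203,163),"any",.034),"ms":((300,245),(297,238),"any",.0103)}
for k,(a,b,col,h) in O.items():
    for n,c in(("top",a),("side",b)):
        w=20 if "BIG" in k else 14
        uv,d=win(n,c,w,col); P=cloud(n,uv,d); Q=P[(P[:,2]>.006)&(d>0)]
        t=Q[Q[:,2]>np.percentile(Q[:,2],97)-.004] if len(Q) else Q
        bb=np.percentile(Q,[2,98],axis=0)
        print(k,n,len(Q),"topmean",t.mean(0).round(4),"bbox mid",bb.mean(0).round(4),"size",(bb[1]-bb[0]).round(4))
# bins, bystanders
p=S["top"]["p"];d=S["top"]["d"]
hsv=cv2.cvtColor(p,cv2.COLOR_RGB2HSV);H,Sa,V=cv2.split(hsv)
for k,(x0,y0,x1,y1),hr in(("green",(130,150,205,245),(40,80)),("redbin",(274,100,352,198),(0,6)),("blue",(432,150,512,245),(98,118))):
    m=np.zeros_like(H);s=np.s_[y0:y1,x0:x1];m[s]=((H>=hr[0])&(H<=hr[1])&(Sa>100)&(V>40))[s]
    v,u=np.nonzero(m&(d>0)); P=cloud("top",np.c_[u,v],d[v,u])
    A=P[P[:,2]>-.01]; rc=cv2.minAreaRect(np.float32(A[:,:2]*1000)); f=P[(P[:,2]<.008)]; rf=cv2.minAreaRect(np.float32(f[:,:2]*1000))
    print(k,"outer",rc,"floor",rf,"fz",np.median(f[:,2]))
c=[]
for n,ctr in(("top",(300,245)),("side",(297,238)),("top",(192,300)),("top",(450,285))):
    h=16 if ctr[0]<310 and ctr[0]>290 else 34
    x,y=ctr;im=S[n]["p"][y-h:y+h,x-h:x+h];c.append(cv2.resize(im,(300,300),interpolation=cv2.INTER_CUBIC))
cv2.imwrite("pics/crop0.png",np.vstack([np.hstack(c[:2]),np.hstack(c[2:])])[:,:,::-1])
E
```

```text
ball top 155 topmean [0.4454 0.1689 0.0322] bbox mid [0.443  0.1682 0.0269] size [0.0287 0.0264 0.0157]
ball side 172 topmean [0.4422 0.1665 0.03  ] bbox mid [0.4429 0.1642 0.0211] size [0.0287 0.0254 0.0217]
bat top 136 topmean [ 0.452  -0.0736  0.0438] bbox mid [ 0.4504 -0.0723  0.0398] size [0.0262 0.0261 0.0131]
bat side 259 topmean [ 0.4495 -0.0748  0.0425] bbox mid [ 0.4501 -0.0765  0.0264] size [0.0254 0.0247 0.0371]
red top 174 topmean [ 0.3363 -0.2902  0.0363] bbox mid [ 0.3359 -0.2903  0.0228] size [0.0275 0.0282 0.0312]
red side 400 topmean [ 0.336  -0.2921  0.0341] bbox mid [ 0.3364 -0.2929  0.0215] size [0.0283 0.0297 0.0296]
redBIG top 335 topmean [ 0.422  -0.2925  0.0477] bbox mid [ 0.4206 -0.2926  0.0291] size [0.0371 0.0382 0.0418]
redBIG side 743 topmean [ 0.4196 -0.2943  0.0462] bbox mid [ 0.4198 -0.2957  0.028 ] size [0.0389 0.0381 0.0405]
white top 210 topmean [0.3753 0.2764 0.0353] bbox mid [0.3735 0.2832 0.0218] size [0.0405 0.0444 0.0312]
white side 201 topmean [0.3719 0.2749 0.0332] bbox mid [0.3721 0.2725 0.0209] size [0.03   0.0258 0.0291]
whiteBIG top 437 
[... 443 characters left out ...]
66833496094), (153.4854278564453, 179.5657196044922), 89.53501892089844) floor ((564.149169921875, 347.4709167480469), (148.53146362304688, 179.02784729003906), 89.54277038574219) fz 0.0032636968356658524
redbin outer ((697.4700317382812, 16.344223022460938), (143.24020385742188, 218.03897094726562), 79.12203216552734) floor ((697.6631469726562, 16.585159301757812), (143.1287841796875, 218.0399627685547), 78.93427276611328) fz 0.0029163288666063103
blue outer ((572.9657592773438, -347.0313720703125), (148.98301696777344, 181.49075317382812), 88.47941589355469) floor ((573.1826782226562, -349.2252502441406), (144.86123657226562, 180.76654052734375), 88.76373291015625) fz 0.0027227003489389556
```

View pics/crop0.png

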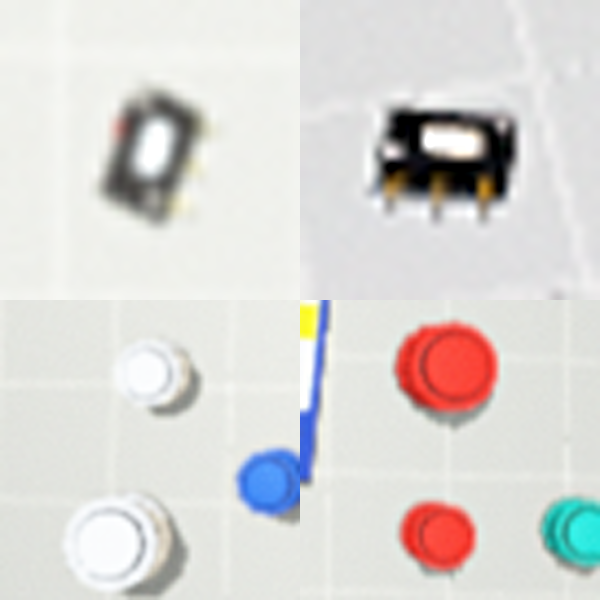

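The enlarged crop shows that the white button at top (192,283) and the red one at (447,304) are each clearly the smaller of their colour: about 34 mm tall, against 48 mm for their twins. The switch's long axis runs about -21°, with the lever side to image left (+y). I'll refine the bin floors and the switch axis next.

```bash
python3 - <<'E'
import cv2,numpy as np
from meas import *
z=np.load("top0.npz");p,d=z["p"],z["d"]
H,Sa,V=cv2.split(cv2.cvtColor(p,cv2.COLOR_RGB2HSV))
vv,uu=np.mgrid[:480,:640];P=cloud("top",np.c_[uu.ravel(),vv.ravel()],d.ravel()).reshape(480,640,3)
out=p.copy()
for k,(x0,y0,x1,y1),(cu,cv_) in(("green",(130,150,205,245),(170,215)),("red",(274,100,352,198),(310,165)),("blue",(432,150,512,245),(470,215))):
    m=np.zeros_like(H);s=np.s_[y0:y1,x0:x1];m[s]=((abs(P[...,2]-.003)<.005)&(Sa>100)&(V>40))[s]
    m=cv2.morphologyEx(m,cv2.MORPH_OPEN,np.ones((5,5),np.uint8))
    n,l=cv2.connectedComponents(m);m=(l==l[cv_,cu]).astype(np.uint8)
    c=max(cv2.findContours(m,0,2)[0],key=cv2.contourArea);out=cv2.drawContours(out.copy(),[c],-1,(255,0,255),1)
    q=plane("top",c.reshape(-1,2),.003)[:,:2]*1000
    print(k,[np.round(a,1) for a in cv2.minAreaRect(np.float32(q))], cv2.boxPoints(cv2.minAreaRect(np.float32(q))).round(0).tolist())
# switch
s=np.s_[229:262,284:317];m=np.zeros_like(H);m[s]=(V[s]<110);m[238:252,294:307]|=0
n,l,st,c=cv2.connectedComponentsWithStats(m);i=1+st[1:,4].argmax();m=(l==i).astype(np.uint8)
big=cv2.resize(p[s],None,fx=8,fy=8,interpolation=cv2.INTER_CUBIC)
g=(cv2.cvtColor(big,cv2.COLOR_RGB2HSV)[...,2]<140).astype(np.uint8)
c=max(cv2.findContours(g,0,1)[0],key=cv2.contourArea).reshape(-1,2)
q=plane("top",(c+.5)/8-.5+[284,229],.0103)[:,:2]*1000
print("ms",cv2.minAreaRect(np.float32(q)))
c2=P[150:152,150:152]
cv2.imwrite("pics/bins.png",cv2.resize(out[95:250,120:520],(800,310))[:,:,::-1])
E
```

```text
green [array([478.7,  10.9]), array([1095.2, 1471.1]), np.float64(0.4)] [[-74.0, 742.0], [-64.0, -729.0], [1032.0, -721.0], [1021.0, 751.0]]
red [array([478.7,  10.9]), array([1095.2, 1471.1]), np.float64(0.4)] [[-74.0, 742.0], [-64.0, -729.0], [1032.0, -721.0], [1021.0, 751.0]]
blue [array([478.7,  10.9]), array([1095.2, 1471.1]), np.float64(0.4)] [[-74.0, 742.0], [-64.0, -729.0], [1032.0, -721.0], [1021.0, 751.0]]
ms ((461.09710693359375, 38.33543014526367), (17.520328521728516, 27.650991439819336), 69.37413787841797)
```

View pics/bins.png

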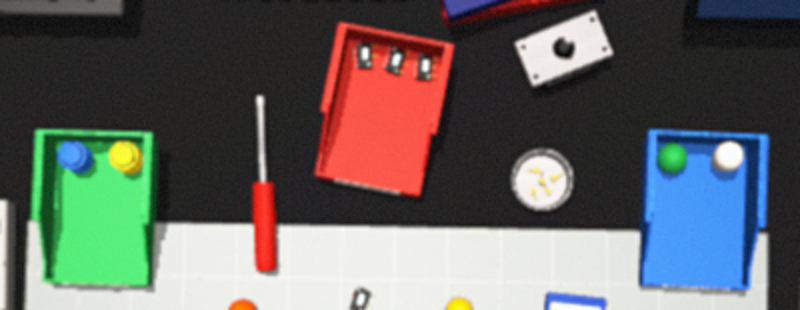

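The masks leaked into the background, but the picture gives the rim corners directly. In crop pixels (2x, offset 120,95), back/front:
- **Green:** (36,129) and (153,130) / (43,283) and (151,287)
- **Red:** (340,23) and (454,43) / (316,178) and (421,195)
- **Blue:** (648,129) and (769,135) / (641,286) and (748,289)

I'll cast these at rim heights of 55 and 28 mm, check against 166 x 118, then do the first pick.

```bash
cat > act.py <<'E'
import numpy as np
from scipy.spatial.transform import Rotation as R
from station import r, read_state
UP=.15
def rot(a):             # tool down, closing line at yaw a
    y=np.array([np.cos(a),np.sin(a),0]);z=np.array([0,0,-1.]);x=np.cross(y,z)
    return R.from_matrix(np.c_[x,y,z]).as_rotvec()
def best(xy,z,a):       # of the two equal grasps the one with less wrist turning
    q0=np.array(read_state()["qpos"]);c=[]
    for b in(a,a+np.pi):
        q=r.inverse_kinematics([*xy,z],rot(b))
        if q is not None:c.append((abs(np.array(q)[[4,6]]-q0[[4,6]]).sum(),b))
    return min(c)[1]
def pick(xy,z,a,gap,force):
    b=best(xy,UP,a);r.move_to([*xy,UP],rot(b));r.set_gripper(gap/.088)
    r.line_to([*xy,z],max_speed=.15);r.set_gripper(0,force);r.wait(.2)
    s=read_state();print("grip t %.1f gap %.1f mm force %.1f"%(s["t"],s["opening"]*88,s["grasp_force"]))
    r.line_to([*xy,UP],max_speed=.15)
    s=read_state();print("lifted gap %.1f force %.1f"%(s["opening"]*88,s["grasp_force"]))
def place(xy,z,a,gap):  # z: TCP height at which the part should just touch
    b=best(xy,UP,a);r.move_to([*xy,UP],rot(b));r.line_to([*xy,z+.004],max_speed=.12);r.wait(.3)
    f0=read_state()["contact_force"][2]
    for dz in np.arange(.003,-.0016,-.0005):
        r.line_to([*xy,z+dz],max_speed=.03);s=read_state()
        if abs(s["contact_force"][2]-f0)>1.5:break
    print("touch dz %.4f f %.2f z %.4f"%(dz,s["contact_force"][2]-f0,s["position"][2]-z))
    r.set_gripper(gap/.088);r.wait(.2);r.line_to([*xy,UP],max_speed=.15);print("t",read_state()["t"])
E
python3 - <<'E'
from meas import *
import json
C={"green":[(36,129),(153,130),(43,283),(151,287)],"red":[(340,23),(454,43),(316,178),(421,195)],"blue":[(648,129),(769,135),(641,286),(748,289)]}
bays={}
for k,c in C.items():
    c=(np.float64(c)+.5)/2-.5+[120,95]
    b=plane("top",c[:2],.055)[:,:2];f=plane("top",c[2:],.028)[:,:2]
    ax=b.mean(0)-f.mean(0);L=np.linalg.norm(ax);e=ax/L;n=[-e[1],e[0]]
    ctr=(b.mean(0)+f.mean(0))/2;yaw=np.arctan2(e[1],e[0]);bay=ctr-.02*e;bays[k]=[*bay,yaw]
    print(k,"len %.3f widths %.3f %.3f yaw %.1f"%(L,np.linalg.norm(b[0]-b[1]),np.linalg.norm(f[0]-f[1]),np.degrees(yaw)),"widthaxis yaw",[round(float(np.degrees(np.arctan2(*(-(q[0]-q[1])*[1,-1])))),1) for q in(b,f)],"ctr",ctr.round(4),"bay",bay.round(4))
json.dump(bays,open("bays.json","w"))
from act import *
pick((.4435,.167),.004,np.pi/2,55,8)
E
```

```text
green len 0.170 widths 0.130 0.121 yaw 0.3 widthaxis yaw [0.4, -1.1] ctr [0.5568 0.3318] bay [0.5368 0.3317]
red len 0.169 widths 0.128 0.119 yaw -9.9 widthaxis yaw [-9.3, -8.3] ctr [0.6708 0.0155] bay [0.6511 0.0189]
blue len 0.168 widths 0.130 0.117 yaw -2.5 widthaxis yaw [-2.1, -0.6] ctr [ 0.565  -0.3358] bay [ 0.5451 -0.3349]
grip t 4.3 gap 33.8 mm force 8.0
lifted gap 34.3 force 8.0
```

The gripper holds the ball at 34 mm, as expected. I'll place it, then do the bat.

```bash
cat >> act.py <<'E'
import json
B=json.load(open("bays.json"))
def spot(k,dx,dy):
    x,y,a=B[k];return np.array([x+dx*np.cos(a)-dy*np.sin(a),y+dx*np.sin(a)+dy*np.cos(a)]),a
E
python3 - <<'E'
from act import *
from station import camera
import cv2
xy,a=spot("blue",0,.026);place(xy,.007,a,50)
pick((.4507,-.0742),.011,np.pi/2,55,8)
p,d=camera("side");cv2.imwrite("pics/s1.png",p[:,:,::-1])
E
```

```text
touch dz -0.0005 f 5.00 z 0.0000
t 13.05
grip t 16.4 gap 31.3 mm force 8.0
lifted gap 31.4 force 8.0
```

View pics/s1.png

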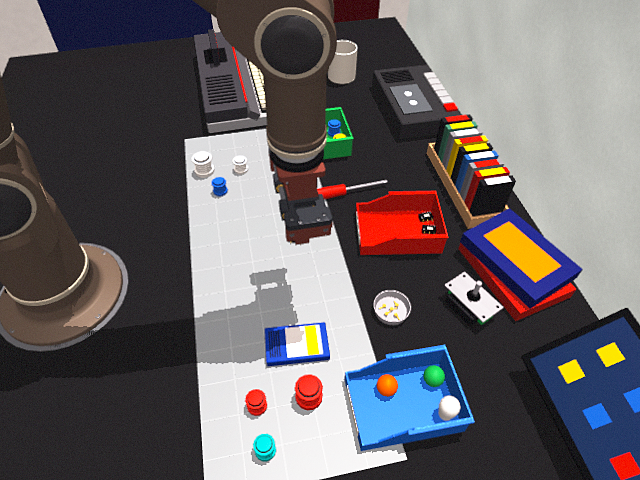

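The ball stands at (387,385) on the blue bin's floor, and the bat is in the gripper at 31 mm. Next I'll place the bat and move the red button.

```bash
python3 - <<'E'
from act import *
from station import camera
import cv2
xy,a=spot("blue",-.005,-.026);place(xy,.014,a,48)
pick((.336,-.2912),.004,0,50,8)
p,d=camera("side");cv2.imwrite("pics/s2.png",p[:,:,::-1])
xy,a=spot("green",0,-.026);place(xy,.007,a,46)
E
```

```text
touch dz -0.0005 f 5.19 z -0.0001
t 24.525
grip t 27.8 gap 32.8 mm force 8.0
lifted gap 32.7 force 8.0
touch dz 0.0000 f 1.71 z 0.0001
t 36.875
```

View pics/s2.png

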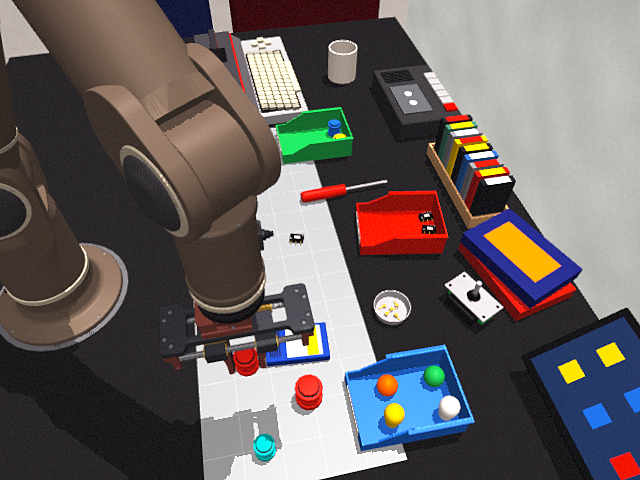

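The bat stands upright at (395,412) and the red button was held at 33 mm. Next come the white button and the switch.

```bash
python3 - <<'E'
from act import *
from station import camera
import cv2
pick((.3735,.2755),.004,0,50,8)
xy,a=spot("green",-.002,.026);place(xy,.007,a,46)
pick((.461,.0375),.002,np.radians(-20.6),45,8)
p,d=camera("side");cv2.imwrite("pics/s3.png",p[:,:,::-1])
E
```

```text
grip t 40.0 gap 32.9 mm force 8.0
lifted gap 32.7 force 8.0
touch dz 0.0030 f 1.59 z 0.0029
t 45.9917
grip t 49.7 gap 28.2 mm force 8.0
lifted gap 28.1 force 8.0
```

View pics/s3.png

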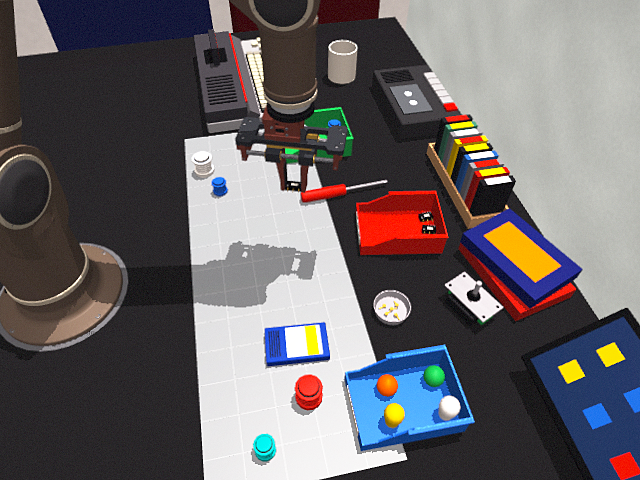

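The switch is held by its ends at 28 mm. The white button's touch signal came 3 mm early, which could be force noise, so I'll raise the threshold for the switch and then look at both bins.

```bash
sed -i 's/>1.5:break/>3:break/' act.py; python3 - <<'E'
from act import *
from station import camera
import cv2
xy,a=spot("red",0,0);place(xy,.005,a,40)
r.move_to([.40,-.02,.25],rot(best((.4,-.02),.25,0)))
out=[]
from meas import *
for n in("top","side"):
    p,d=camera(n);np.savez(f"{n}1.npz",p=p,d=d);out.append(p)
cv2.imwrite("pics/side4.png",cv2.resize(out[1][90:270,180:460],(800,514),interpolation=cv2.INTER_CUBIC)[:,:,::-1])
cv2.imwrite("pics/top4.png",cv2.resize(out[0][90:350,110:530],(800,495),interpolation=cv2.INTER_CUBIC)[:,:,::-1])
E
```

```text
touch dz -0.0005 f 6.00 z -0.0000
t 57.6583
```

View pics/side4.png

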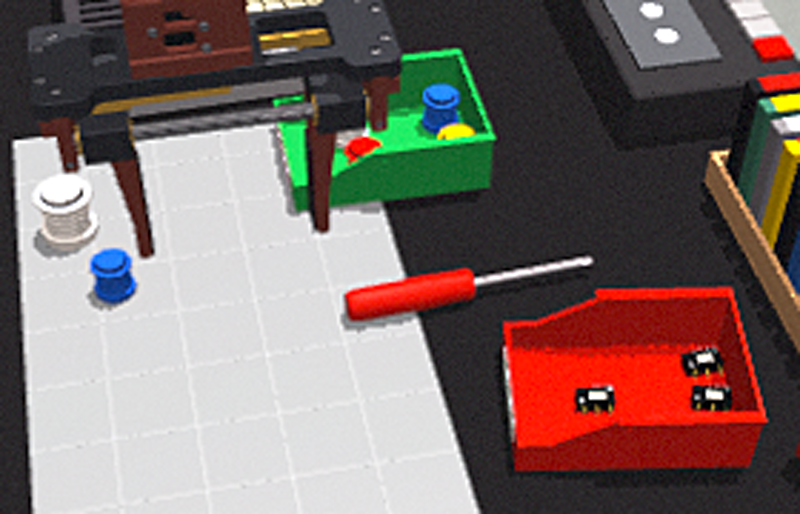

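View pics/top4.png

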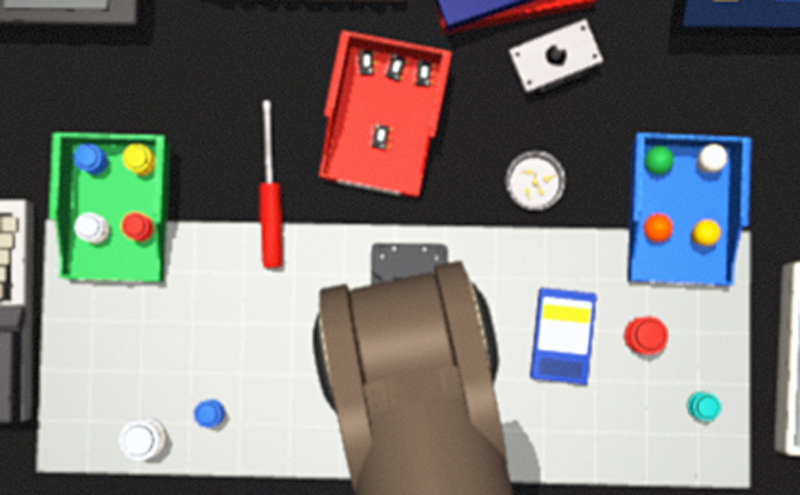

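All five parts are in their bins, and the cartridge, screwdriver and look-alikes haven't moved. The white button at crop (91,228) looks upright but was probably released about 3 mm high. I'll check its pose, then regrip it and set it down properly.

```bash
python3 - <<'E'
from meas import *
from act import *
from station import camera
z=np.load("top1.npz");p,d=z["p"],z["d"]
def chk(n,u0,v0,w=9):
    vv,uu=np.mgrid[v0-w:v0+w+1,u0-w:u0+w+1];uv=np.c_[uu.ravel(),vv.ravel()];P=cloud("top",uv,d[uv[:,1],uv[:,0]])
    t=P[(P[:,2]>.032)&(P[:,2]<.06)];print(n,t.mean(0).round(4),len(t),"top",np.percentile(t[:,2],[50,95]).round(4));return t.mean(0)
for n,x,y in(("white",91,228),("red",137,226)):
    m=chk(n,round(x*420/800+110),round(y*260/495+90))
xy,a=spot("green",-.002,.026);print("expected",xy)
b=best(xy,UP,a);r.move_to([*xy,UP],rot(b));r.set_gripper(46/.088/1000)
r.line_to([*xy,.0075],max_speed=.12);r.set_gripper(0,8);r.wait(.2)
s=read_state();print("gap",s["opening"]*88,s["grasp_force"])
r.line_to([*xy,.014],max_speed=.05);place_z=.0075
r.wait(.3);f0=read_state()["contact_force"][2]
for dz in np.arange(.002,-.0016,-.0005):
    r.line_to([*xy,place_z+dz],max_speed=.03);s=read_state()
    if abs(s["contact_force"][2]-f0)>2.5 and dz<.001:break
print("touch",dz,s["contact_force"][2]-f0)
r.set_gripper(.52);r.wait(.2);r.line_to([*xy,UP],max_speed=.12)
r.move_to([.40,-.02,.3],rot(best((.4,-.02),.3,np.pi/2)))
p,d=camera("top")
import cv2
cv2.imwrite("pics/top5.png",cv2.resize(p[90:350,110:530],(800,495),interpolation=cv2.INTER_CUBIC)[:,:,::-1])
chk("white",round(91*420/800+110),round(228*260/495+90));print(read_state()["t"])
E
```

```text
white [0.5354 0.3569 0.036 ] 147 top [0.0358 0.0405]
red [0.5382 0.3021 0.0377] 145 top [0.0364 0.0492]
expected [0.53463885 0.35772505]
gap 32.56322843655166 8.000161796808243
touch 0.0 6.287652171671271
white [0.5356 0.3571 0.036 ] 140 top [0.0357 0.0403]
68.5333
```

View pics/top5.png

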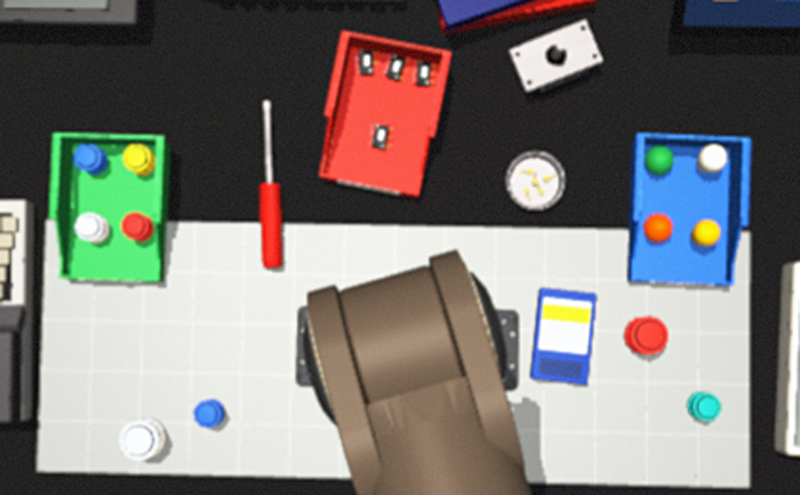

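The white button at (91,228) is set down properly, with its top at 36 mm (3 mm floor plus 34 mm). All five parts stand on free floor and nothing else has moved, so I'm handing it in.

```bash
python3 -c "
from station import order
print(order.sign_off())"
```

```text
the job is handed in; nothing more can be done
None
```

The job is handed in: all five parts stand upright on the free floor of their bins and nothing else was moved, though I first released the white button about 3 mm too high, so I regripped it and set it down again.

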